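# Post a moisture sample through the flap of the drop box

### The job

The small square lidded sample tin stands in the narrow lane of the white sample drop box, in front of its spring-closed swing flap. With one finger push the flap open and keep holding it open, and meanwhile with the other finger push the tin along the lane and over the sill so that it drops into the box behind; then draw back so that the flap springs shut. Only push: do not grasp or lift the tin, do not let the tin shove the flap while no finger is on it, and leave the other things where they stand.

Things in the scene. Friction and masses are not known exactly. Their poses are not given: they have to be found in the camera images.
- dropbox: fixed white plastic drop box (mm, its own frame). Origin on the table under the sill; x points from the deck through the flap into the box (away from the robot, yaw within 0.35 rad), y left, z up. In front a flat deck, top z 70, x -175..0, y -52..138. At x 0, the sill, the deck ends and the flap stands; behind is the open-topped collecting box
- lane (a point): on the deck at the lane's outlet, drop box x 0, y -23, z 70; axes as the drop box. The tin's lane runs along x between two steel rails 14 high (top z 84), 4 wide, x -164..-4; clear width 46 (y -46..0)
- bay (a point): on the deck in the clear bay left of the lane, for the finger that opens the flap: drop box x -40, y +33, z 70. The bay spans y +4..+63; the hinge post (8 dia, top z 124) stands at x 0, y +67
- box_in (a point): middle of the collecting box's inner floor, drop box x 67, y +12, z 6. Inside it is x 0..135, y -50..+75; its side and end walls are 4 thick and reach z 98
- flap (a joint): steel swing flap on a vertical hinge at drop box x 0, y +67; 0 = shut, up to 1.5 rad as it swings into the box (+x). Plate 3 thick, reaching from the hinge to y -45, z 74 to 118. A spring shuts it at once when let go: 0.03 N m shut, 0.1 N m at 1.4 rad. A finger pushing along +x at y +20..+45 to about 80 past the sill swings it clear of the lane
- flap_edge (a point): middle height of the free vertical edge of the flap (96 above the table, 112 from the hinge axis, moves with the flap)
- tin: small square lidded aluminium tin, 40 x 40, 30 high, about 80 g, upright in the lane and square to it within 0.08 rad (3 mm play each side), its centre 95 to 140 before the sill. Origin at the centre of its underside, z up; it slides on the deck and falls once its centre is past the sill
- tin_center (a point): centre of the tin, 15 above its underside
- jar: bystander, leave alone: small closed glass jar with steel lid, 34 dia x 45 high, standing on the left part of the deck of the drop box (its y about +110, x -140..-50)
- big_tin: bystander, leave alone: larger round lidded aluminium tin, 60 dia x 40 high, on the table left of the drop box
- scoop: bystander, leave alone: metal spoon with handle lying on the table right of the drop box
- cup: bystander, leave alone: empty white plastic cup, 70 dia x 60 high, on the table right of the drop box
- brush: bystander, leave alone: hand brush lying on the table at the robot's right
- sample_tray: bystander, leave alone: open white tray of dried slices, 180 x 130 x 35, on the table at the robot's left
Not all that is in view belongs to the job. What is shaped like the tin but orange or turquoise is not meant.

How it is judged:
By the outcome, as a careful person would: the job done as asked, in the order asked, and still so for the second after the job is handed in, with the robot touching nothing.
It also fails if it takes over 32 s, if anything falls off the work surface, if the arm or the gripper's body presses on something with over 40 N, if the wrist force passes 120 N, or if a joint passes its speed limit or range.

### The arm

A 6-joint arm with a two-finger parallel gripper is mounted at the origin on the work surface. World frame = base frame: x ahead of the robot, y to its left, z up, the work surface at z = 0. Lengths are in m, angles in degrees, forces in N, time in s.
With the tool pointing down it reaches from about 0.35 to 0.875 m from the base axis. Payload 4.2 kg.
Tool frame: the origin (TCP) lies on the centre line of the jaws, within the pads' length; the fingertips stand 17 mm ahead of it and the grasp point (between the pads) lies 2 mm behind it; z points along the fingers, x is the direction in which the jaws open and shut, and the axes are right-handed (so a half turn about z gives the same grasp; the last joint's range is limited). The gripper opens to 87 mm and grips with 3 to 60 N. Pads are 19 mm wide; open, the fingers measure 117 mm over their backs; the gripper's body (75 mm by 190 mm) begins 51 mm behind the grasp point.
Start: joints at [81.967, 22.042, 0.453, 0, -68.411, -14.817], TCP at [0.243, 0.576, 0.24] pointing down, gripper open.
Joint ranges: [-179.83, 179.83], [-69.29, 118.12], [-61.27, 80.66], [-181.25, 117.63], [-171.15, -9.14], [-177.46, 177.46]. Speed limits (degrees/s): [159.86, 159.86, 180, 180, 180, 180].

### API

Orientations are given as [roll, pitch, yaw] about the fixed x, y, z axes, in that order (R = Rz(yaw) Ry(pitch) Rx(roll)).
In Python, from cell import arm, snapshot, spot_in, outline_of gives the robot as it stands.
- The arm moves only by the tool play_rows, never from a script. Its argument "rows" is one flat list of numbers, 7 for each row, row after row: the shift along the world's x, y, z in units of 100 mm (1.0 is 100 mm), then the turn, a rotation vector about the world's x, y, z in units of pi rad (1.0 is pi rad), then the closure, from 0 (fully open) to 1 (shut). A call has 1 to 8 rows; each row is the pose to reach, as a shift and turn from the pose commanded when the call began, turning the shorter way round; what a row does not reach only later rows make up. A row lasts 1/8 s, in which the tool goes at most 62.5 mm and 10.7 degrees, less where a joint would pass 70% of its speed; a pose out of reach is approached as far as the arm can. A call with a number of a shift or a turn outside -1 to 1 is refused whole. A call with a gripper value outside its range is refused whole. The fingers move at their own pace and stop on an object; "newtons" is the grip in N (left out, the last holds). Time passes only in rows, so rows that repeat a pose let the fingers close. It gives the time, the measured TCP pose, the force and the opening at its end, in the units of the state.
- arm.read_state(): the state, without advancing time (a new reading comes with each control period).
- snapshot(name): name is "scene" or "top"; returns a dict with "pixels" (420x560x3 uint8, red, green, blue), "z_map" (420x560 float32, m along the optical axis (not along the pixel's ray), 0 where there is no reading), "intrinsics" (3x3 intrinsics, pixels), "distortion" ([k1, k2, p1, p2, k3] as OpenCV has them; the pictures are not rectified), "origin" and "rotation" of the camera in the world. Camera axes: x right, y down, z forward; pixel columns grow to the right and rows downward; lengths in m; the calibration is good to about 2 mm. A picture is of the moment at which its call begins.
- arm.hand_in(): hands the job in, once; it reports no verdict.
Trained networks look in a picture, given as the dict that the camera call returned (one of the last four; its "shot" number tells which), for a name from the list of things; names that differ only in an ending like _2 or _b are one class to them, and where a whole thing is asked for, a point or a joint stands for the part that bears it (a point fixed in the world has none). Each returns a list of dicts, best first, with "score" (0 to 1); they miss things now and then, are a little off and sometimes report something else, mostly with a low value. They report only what shows in the picture. A call takes as long as a camera call. They do not tell look-alikes from the thing itself.
- spot_in(label, picture): "point" ([row, column] in pixels, amid what is visible of it).
- outline_of(label, picture): "mask" (420x560 bool, what is visible of it) and "point" ([row, column] in pixels, amid what is visible of it).
The state is a dict: "time_s": time; "qpos": joint angles; "qd": joint speeds; "joint_efforts": joint torques, N m; "tool_pos": TCP position; "ee_rot": TCP orientation; "wrist_force": force on the tool from outside, world axes, zero at the start; "ft_torque": the same for the moment, N m; "opening": finger opening in m.
Only numpy, scipy, OpenCV 4.12 (cv2) and the standard library are available. Lean on these libraries where they do the work, as an engineer would, in place of code of your own. Each camera call takes 0.05 s, during which the arm holds its last target.

## Working session

There is one attempt and no reset: what is moved stays moved. The work goes in short steps, Python scripts to look and compute and a tool call to move; the robot and the scene stay as the last step left them, time stands still between calls to the robot, and variables do not carry over. Pictures are saved under pics/ and viewed, and the job is handed in when it is done.

Besides the shell and the picture viewer there is one more tool, called after ">>>" by a JSON object that holds its "api" and its "payload", one argument or row to a line. play_rows: Moves the arm, as the interface text tells. Shifts and turns lie within -1 to 1; 1 stands for 100 mm of shift or pi rad of turn. Its arguments: {"type":"object","properties":{"rows":{"type":"array","items":{"type":"number"}},"newtons":{"type":"number"}},"required":["rows"]}

```bash
ls; mkdir -p pics
python3 - <<'E'
from cell import arm, snapshot, spot_in, outline_of
import cv2, numpy as np
print(arm.read_state())
for n in ("scene","top"):
    s=snapshot(n); print(n,s["origin"],s["rotation"],s["intrinsics"],s["distortion"])
    cv2.imwrite(f"pics/{n}0.png",cv2.resize(s["pixels"][...,::-1],(800,600)))
    for l in ("dropbox","tin","flap","flap_edge","jar"):
        try: print(l,[(round(d["score"],2),np.round(d["point"],1).tolist()) for d in spot_in(l,s)])
        except Exception as e: print(l,e)
E
```

```text
pics
{'time_s': 0.0, 'qpos': array([ 8.19682506e+01,  2.20900879e+01,  3.79845160e-01, -2.78039348e-02,
       -6.84113447e+01, -1.48166128e+01]), 'qd': array([ 0.07798133,  0.0257538 , -0.03698623, -0.0154237 , -0.01735591,
       -0.01644084]), 'joint_efforts': array([-1.17639727e-03, -3.90664172e+01,  1.87398219e+01,  4.21974018e+00,
        1.08193231e-02, -1.97321583e-04]), 'tool_pos': array([0.24244982, 0.57544495, 0.23847018]), 'ee_rot': array([-1.79993879e+02, -1.24152654e-01, -1.12858626e+02]), 'wrist_force': array([-0.71261486, -0.00654236,  0.65449931]), 'ft_torque': array([-0.04502367,  0.04524719,  0.0468925 ]), 'opening': 0.08682124315478233}
scene [1.03429848 0.15554267 0.84806231] [-147.46210393   -0.51357909  107.60275448] [[407.44936148   0.         280.28280948]
 [  0.         407.44936148 210.91929956]
 [  0.           0.           1.        ]] [0.00203415 0.         0.         0.         0.        ]
dropbox [(0.94, [240.0, 280.6])]
tin [(0.79, [167.7, 293.5]), (0.76, [150.0, 260.1]), (0.58, [179.9, 281.7])]
flap [(0.58, [227.5, 279.0])]
flap_edge [(0.78, [228.7, 278.9])]
jar [(0.7, [208.4, 336.5])]
top [0.47444864 0.0456936  1.03806782] [-173.52181232   -0.225631    -89.54582863] [[387.50919293   0.         286.20917654]
 [  0.         387.50919293 207.1241193 ]
 [  0.           0.           1.        ]] [0.03636106 0.         0.         0.         0.        ]
dropbox [(0.8, [206.2, 285.9])]
tin [(0.81, [287.6, 302.0]), (0.78, [295.9, 342.0]), (0.49, [242.5, 309.5])]
flap [(0.53, [191.1, 296.5])]
flap_edge [(0.61, [191.3, 297.7])]
jar [(0.52, [228.0, 254.2])]
```

View pics/scene0.png

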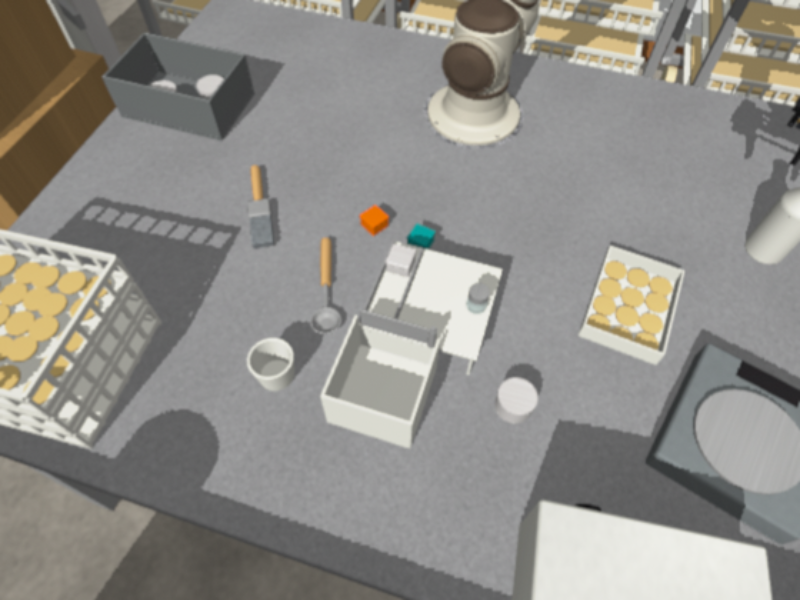

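View pics/top0.png

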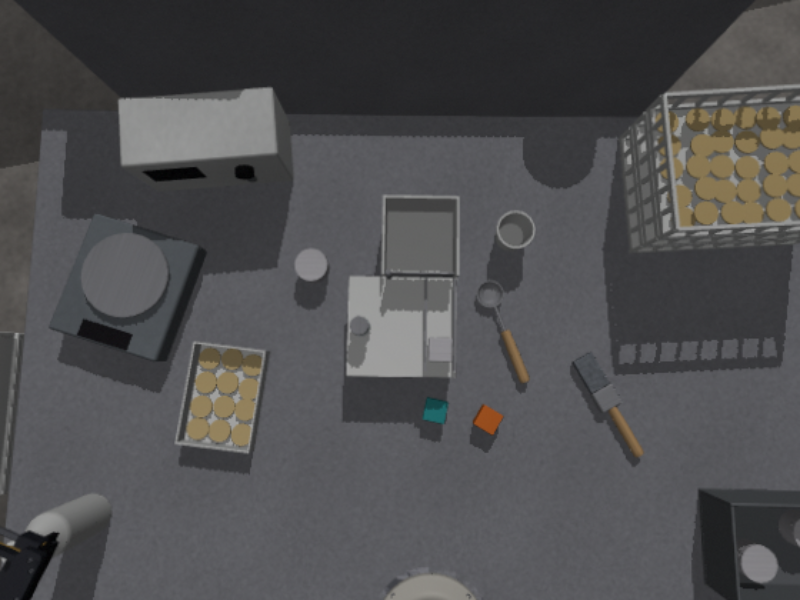

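The scene picture shows the drop box in the middle, with the metallic tin in the lane at about (402,260) in the 800-px scene view and (440,348) in the top view. Three things are tin-shaped:
- Orange block, top (488,420), on the table.
- Turquoise block, top (435,411), on the table.
- Metallic tin on the deck, in the lane. This one fits the description.

Next I'll measure and check it in an enlarged crop.

```bash
cat > h.py <<'E'
import numpy as np, cv2
from scipy.spatial.transform import Rotation as R
def cloud(s):
    K=s["intrinsics"];D=np.array(s["distortion"]);z=s["z_map"]
    v,u=np.mgrid[0:z.shape[0],0:z.shape[1]]
    p=cv2.undistortPoints(np.stack([u,v],-1).reshape(-1,1,2).astype(np.float64),K,D).reshape(z.shape+(2,))
    c=np.dstack([p[...,0]*z,p[...,1]*z,z])
    rot=np.array(s["rotation"]); 
    M=rot if rot.shape==(3,3) else R.from_euler("xyz",rot,degrees=True).as_matrix()
    w=c@M.T+np.array(s["origin"]); w[z<=0]=np.nan
    return w
E
python3 - <<'E'
from cell import arm, snapshot, spot_in, outline_of
from h import *
for n in ("top","scene"):
    s=snapshot(n); w=cloud(s); np.savez(f"{n}.npz",w=w,px=s["pixels"])
    im=s["pixels"][...,::-1]
    m=outline_of("dropbox",s)[0]["mask"]
    P=w[m]; P=P[~np.isnan(P[:,0])]
    print(n,"mask z hist",np.histogram(P[:,2],bins=np.arange(-0.01,0.14,0.01)))
    tab=w[(abs(w[...,2])<0.02)]; print("table z",np.median(tab[:,2]))
    X,Y,Z=np.moveaxis(w,-1,0)
    reg=(X>0.3)&(X<0.8)&(abs(Y)<0.2)
    d=reg&(abs(Z-0.07)<0.006)
    lab,cc=None,None
    cnt,lab,st,_=cv2.connectedComponentsWithStats(d.astype(np.uint8))
    k=1+np.argmax(st[1:,4]); q=w[lab==k]; print("deck n",len(q),"z",np.median(q[:,2]), cv2.minAreaRect((q[:,:2]*1000).astype(np.float32)))
    d=reg&(abs(Z-0.098)<0.006)
    q=w[d]; print("wall98",len(q),cv2.minAreaRect((q[:,:2]*1000).astype(np.float32)))
    for t in outline_of("tin",s):
        q=w[t["mask"]]; q=q[~np.isnan(q[:,0])]; zt=np.percentile(q[:,2],80); top=q[abs(q[:,2]-zt)<0.006]
        print("tin",t["score"],t["point"],"top z",zt,len(top),cv2.minAreaRect((top[:,:2]*1000).astype(np.float32)), top.mean(0))
    for l in ("jar","flap"):
      for t in outline_of(l,s)[:1]:
        q=w[t["mask"]]; print(l,t["score"],np.nanmedian(q,0))
    r0,r1,c0,c1=(170,290,220,350) if n=="top" else (150,320,210,370)
    cv2.imwrite(f"pics/{n}_crop.png",cv2.resize(im[r0:r1,c0:c1],None,fx=4.4 if n=="top" else 3.5,fy=4.4 if n=="top" else 3.5,interpolation=cv2.INTER_CUBIC))
E
```

```text
top mask z hist (array([  58, 1975,   98,   68,   61,   78,   86, 2611, 2209,  292,  358,
         55,   73,   13,    0]), array([-0.01,  0.  ,  0.01,  0.02,  0.03,  0.04,  0.05,  0.06,  0.07,
        0.08,  0.09,  0.1 ,  0.11,  0.12,  0.13,  0.14]))
table z 0.00010188023147073011
deck n 4574 z 0.06975822093485784 ((534.0381469726562, 56.06686019897461), (187.66799926757812, 180.63238525390625), 89.70458221435547)
wall98 631 ((618.65869140625, 34.45658874511719), (152.5573272705078, 286.4573974609375), 85.1033935546875)
tin 0.74 [242.7, 307.3] top z 0.10115975577723482 266 ((489.77862548828125, -10.460134506225586), (38.41147232055664, 38.74383544921875), 0.12603554129600525) [ 0.490624   -0.01028237  0.09972434]
tin 0.53 [295.2, 341.2] top z 0.031113672520292335 244 ((368.04296875, -100.36284637451172), (40.176170349121094, 39.9040641784668), 61.164058685302734) [ 0.3678989  -0.10028238  0.02968527]
tin 0.31 [205.1, 289.8] top z 0.07161365826543346 4637 ((599.1273193359375, 54.47373962402344), (189.86795043945312, 310.5643310546875), 89.59964752197266) [0.53719114 0.05830759 0.06990
[... 785 characters left out ...]
322265625), 85.35555267333984)
tin 0.75 [153.0, 262.8] top z 0.03003541417474147 188 ((369.0000305175781, -99.39320373535156), (40.84107971191406, 38.9138298034668), 59.12316131591797) [ 0.37016085 -0.09889785  0.02904364]
tin 0.74 [164.5, 292.4] top z 0.029967248914620614 204 ((384.44683837890625, -4.391336441040039), (40.39506149291992, 41.709293365478516), 80.03040313720703) [ 0.38567258 -0.0042832   0.02888285]
tin 0.55 [179.1, 282.4] top z 0.10011395874368686 256 ((491.7803955078125, -9.401018142700195), (40.43130111694336, 40.62980270385742), 89.30919647216797) [ 0.49363923 -0.00890352  0.09902326]
jar 0.75 [0.53894852 0.12701841 0.10866778]
flap 0.77 [0.62007429 0.03035856 0.09840357]
```

Run:
```python
import numpy as np,cv2
for n in ("top","scene"):
    f=np.load(n+".npz"); w=f["w"];X,Y,Z=np.moveaxis(w,-1,0)
    # rail: z 0.078..0.088; flap top z>0.108; walls 0.092-0.101 x>0.63
    reg=(X>0.4)&(X<0.8)&(Y>-0.06)&(Y<0.17)
    def line(m,ax):
        q=w[m]; a,b=(q[:,0],q[:,1]) if ax==0 else (q[:,1],q[:,0])
        for _ in range(3):
            p=np.polyfit(a,b,1); r=b-np.polyval(p,a); k=abs(r)<max(2*np.std(r),0.002); a,b=a[k],b[k]
        return len(a),p.round(4),round(float(np.std(r)),4),a.min().round(3),a.max().round(3)
    m=reg&(abs(Z-0.116)<0.006)&(abs(X-0.618)<0.02)&(Y<0.09); print(n,"flap",line(m,1))
    q=w[m]; print(np.percentile(q[:,1],[1,99]))
    m=reg&(abs(Z-0.096)<0.004)&(X>0.74); print("endwall",line(m,1))
    m=reg&(abs(Z-0.096)<0.004)&(X>0.64)&(X<0.74)&(Y<0); print("Rwall",line(m,0))
    m=reg&(abs(Z-0.096)<0.004)&(X>0.64)&(X<0.74)&(Y>0.05); print("Lwall",line(m,0))
    m=reg&(abs(Z-0.082)<0.004)&(X<0.6)&(Y<0.04)&(Y>0.005); print("Lrail",line(m,0) if m.sum()>5 else m.sum())
    m=reg&(abs(Z-0.082)<0.004)&(X<0.6)&(Y<-0.025); print("Rrail",line(m,0) if m.sum()>5 else m.sum())
    # deck extents
    m=reg&(abs(Z-0.07)<0.004)
    q=w[m&(X<0.6)]; print("deck",np.percentile(q[:,0],[0,0.5,2]),np.percentile(q[:,1],[0.3,1,99,99.7]))
    m=(Z>0.125)&(X>.4)&(X<.62)&(abs(Y-.03)<.16); print("above .125",m.sum(), w[m].mean(0) if m.sum() else "")
    m=(Z>0.1)&(abs(X-.53)<.04)&(abs(Y-.125)<.03); print("jar",w[m].mean(0),w[m].min(0),w[m].max(0))
    m=(Z>0.119)&(abs(X-.617)<.03)&(abs(Y-.095)<.03); print("post",m.sum(),w[m].mean(0))
```

```text
top flap (70, array([0.0009, 0.6176]), 0.0009, np.float64(-0.033), np.float64(0.082))
[-0.03131927  0.08210071]
endwall (113, array([0.0113, 0.7541]), 0.0016, np.float64(-0.043), np.float64(0.087))
Rwall (75, array([-0.0027, -0.0393]), 0.0012, np.float64(0.642), np.float64(0.74))
Lwall (67, array([0.0065, 0.0831]), 0.0012, np.float64(0.641), np.float64(0.739))
Lrail (92, array([-0.0037,  0.0163]), 0.0012, np.float64(0.456), np.float64(0.599))
Rrail (80, array([-0.0111, -0.0294]), 0.001, np.float64(0.456), np.float64(0.599))
deck [0.44334422 0.44479792 0.44595004] [-0.03972711 -0.03941519  0.14849648  0.14932072]
above .125 0 
jar [0.52887468 0.1258493  0.11445035] [0.51425479 0.11053574 0.10212582] [0.54301105 0.14069698 0.11858711]
post 12 [0.61876264 0.07718545 0.12225132]
scene flap (149, array([0.0155, 0.6195]), 0.0011, np.float64(-0.032), np.float64(0.085))
[-0.03091898  0.08436228]
endwall (187, array([0.0065, 0.7562]), 0.0015, np.float64(-0.042), np.float64(0.091))
Rwall (109, array([-0.0067, -0.0347]), 0.0013, np.float64(0.641), np.float64(0.74))
Lwall (94, array([-0.0056,  0.0933]), 0.0012, np.float64(0.643), np.float64(0.74))
Lrail (108, array([-0.007 ,  0.0192]), 0.0013, np.float64(0.455), np.float64(0.598))
Rrail (101, array([ 0.0013, -0.0352]), 0.0013, np.float64(0.453), np.float64(0.597))
deck [0.44273416 0.44481229 0.4471886 ] [-0.03309222 -0.0318444   0.14975327  0.1507999 ]
above .125 2 [0.61772228 0.08012381 0.12527926]
jar [0.53326909 0.12769634 0.11268416] [0.51507934 0.11225854 0.1002109 ] [0.54638725 0.14289635 0.11762237]
post 12 [0.61991153 0.07983652 0.12258618]
```

View pics/top_crop.png

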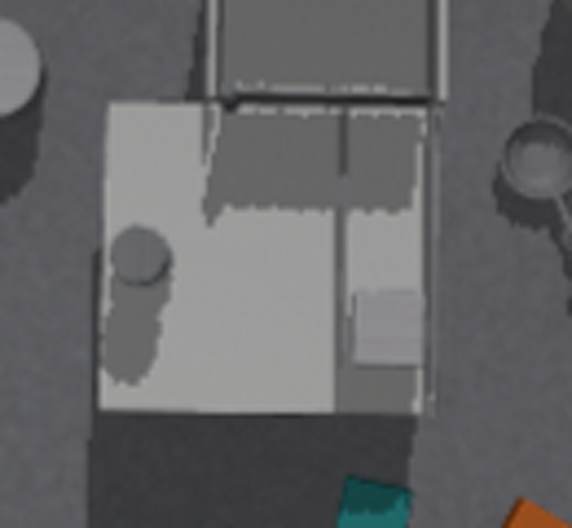

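View pics/scene_crop.png

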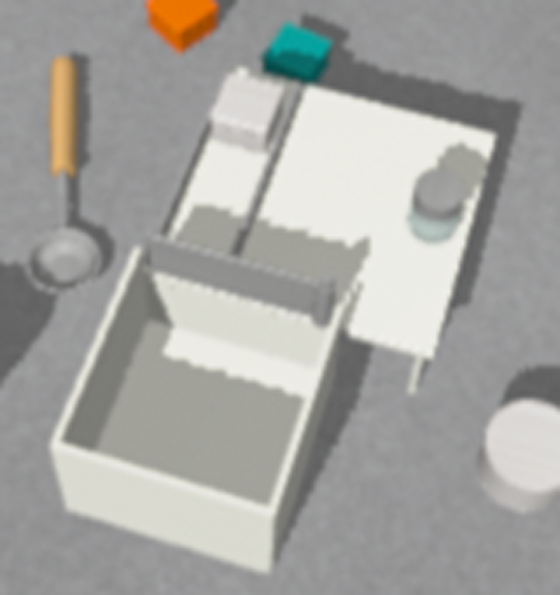

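The enlarged crops confirm the metallic 40 mm square, top at z 0.100, sitting between the rails on the deck.

**Drop box frame:** sill at about (0.619, 0.0125), yaw about 0. This agrees with the deck edge, flap, walls and rails.

**Tin:** centre at about (0.491, -0.010), 127 mm before the sill.

**Plan:** turn the open gripper so the jaw line makes +32° with the lane.
- The flap finger then leads by about 86 mm in the bay, at y about +35.
- The tin finger trails in the lane behind the tin.
- One straight +x push opens the flap first, holds it, and moves the tin over the sill.

First I'll travel to above the start of the push.

>>> {"api": "play_rows", "payload": {
  "rows": [0.14,-0.31,0,0,0,-0.011,0,0.28,-0.62,0,0,0,-0.022,0,0.415,-0.926,0,0,0,-0.0325,0]
}}

```text
time_s: 1.48
tool_pos: [0.2845, 0.4824, 0.2396]
ee_rot: [-180.0, 0.0, -118.7]
wrist_force: [-0.3, 0.8, 0.4]
opening: 0.087
```

>>> {"api": "play_rows", "payload": {
  "rows": [0.14,-0.31,0,0,0,-0.011,0,0.28,-0.62,0,0,0,-0.022,0,0.415,-0.926,0,0,0,-0.0325,0]
}}

```text
time_s: 1.85
tool_pos: [0.3261, 0.3897, 0.2397]
ee_rot: [180.0, 0.0, -124.6]
wrist_force: [0.4, 0.8, 1.3]
opening: 0.0867
```

>>> {"api": "play_rows", "payload": {
  "rows": [0.14,-0.31,0,0,0,-0.011,0,0.28,-0.62,0,0,0,-0.022,0,0.415,-0.926,0,0,0,-0.0325,0]
}}

```text
time_s: 2.22
tool_pos: [0.3675, 0.2971, 0.2398]
ee_rot: [-180.0, 0.0, -130.5]
wrist_force: [0.5, -0.7, 0.1]
opening: 0.0869
```

>>> {"api": "play_rows", "payload": {
  "rows": [0.14,-0.31,0,0,0,-0.011,0,0.28,-0.62,0,0,0,-0.022,0,0.415,-0.926,0,0,0,-0.0325,0]
}}

```text
time_s: 2.6
tool_pos: [0.409, 0.2045, 0.2398]
ee_rot: [-180.0, 0.0, -136.3]
wrist_force: [0.1, -0.5, 0.8]
opening: 0.087
```

>>> {"api": "play_rows", "payload": {
  "rows": [0.14,-0.31,0,0,0,-0.011,0,0.28,-0.62,0,0,0,-0.022,0,0.415,-0.926,0,0,0,-0.0325,0]
}}

```text
time_s: 2.98
tool_pos: [0.4506, 0.1119, 0.2398]
ee_rot: [-180.0, 0.0, -142.2]
wrist_force: [-0.4, 0.8, -0.4]
opening: 0.0872
```

>>> {"api": "play_rows", "payload": {
  "rows": [0.14,-0.31,0,0,0,-0.011,0,0.28,-0.62,0,0,0,-0.022,0,0.415,-0.926,0,0,0,-0.0325,0,0.415,-0.926,0,0,0,-0.0325,0]
}}

```text
time_s: 3.48
tool_pos: [0.4921, 0.0189, 0.2395]
ee_rot: [-180.0, -0.0, -148.1]
wrist_force: [-1.2, -0.0, -0.1]
opening: 0.0868
```

>>> {"api": "play_rows", "payload": {
  "rows": [0,0,-0.3,0,0,0,0,0,0,-0.6,0,0,0,0,0,0,-0.9,0,0,0,0,0,0,-0.95,0,0,0,0,0,0,-0.95,0,0,0,0]
}}

```text
time_s: 4.1
tool_pos: [0.4921, 0.0209, 0.1452]
ee_rot: [-180.0, 0.0, -147.9]
wrist_force: [-0.3, 0.0, -0.6]
opening: 0.0873
```

Run:
```python
from cell import arm, snapshot, spot_in, outline_of
from h import *
print(arm.read_state()["tool_pos"])
for n in ("top","scene"):
    s=snapshot(n); w=cloud(s); np.savez(f"{n}2.npz",w=w,px=s["pixels"]); im=s["pixels"][...,::-1]
    r0,r1,c0,c1=(160,310,200,400) if n=="top" else (110,290,210,390)
    cv2.imwrite(f"pics/{n}2.png",cv2.resize(im[r0:r1,c0:c1],None,fx=3.3,fy=3.3,interpolation=cv2.INTER_CUBIC))
```

```text
[0.49206727 0.02085626 0.14519684]
```

View pics/scene2.png

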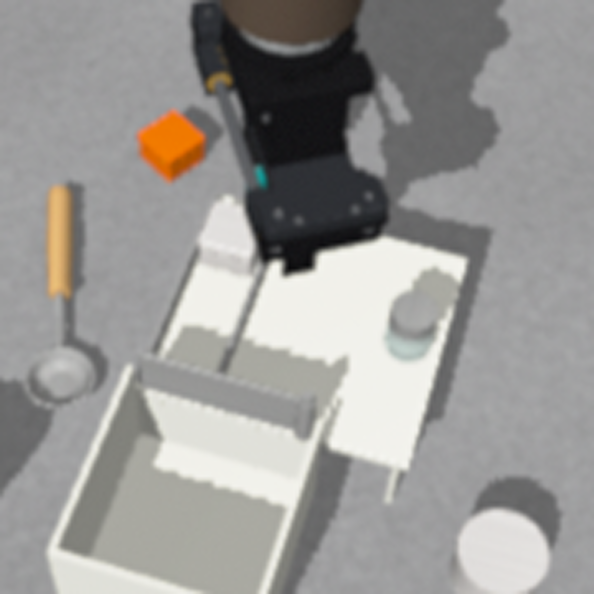

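View pics/top2.png

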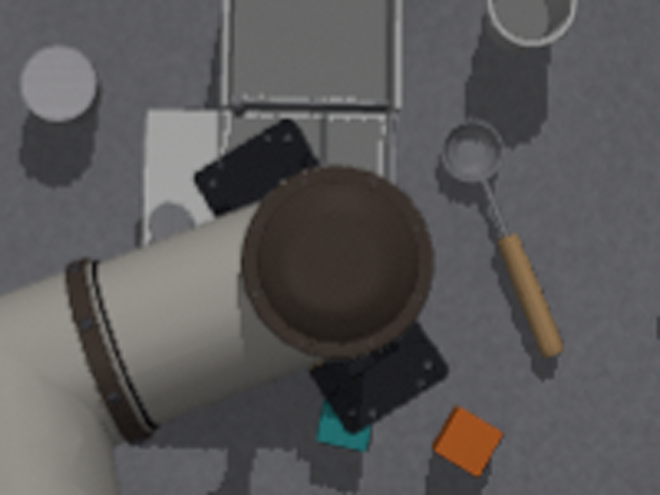

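The gripper is above the deck with the flap finger in the bay at about (300,262) in the scene crop. The tin is visible and undisturbed at about (230,235). I'll check the thin grey rod at about (235,130) and the fingertip positions before descending.

Run:
```python
import numpy as np,cv2
f=np.load("scene2.npz");w=f["w"];im=f["px"][...,::-1]
cv2.imwrite("pics/z2.png",cv2.resize(im[90:200,250:350],None,fx=6,fy=5.4,interpolation=cv2.INTER_CUBIC))
for (x,y) in [(215,60),(220,85),(230,110),(240,140),(250,170),(255,185),(300,262),(295,270),(305,255),(310,200)]:
    c,r=int(210+x/3.3),int(110+y/3.3); print((x,y),w[r,c].round(3))
```

```text
(215, 60) [ 0.456 -0.034  0.219]
(220, 85) [ 0.47  -0.027  0.214]
(230, 110) [ 0.491 -0.014  0.216]
(240, 140) [ 0.513 -0.     0.217]
(250, 170) [0.531 0.012 0.214]
(255, 185) [0.543 0.02  0.216]
(300, 262) [0.537 0.048 0.141]
(295, 270) [0.537 0.047 0.134]
(305, 255) [0.536 0.052 0.149]
(310, 200) [0.561 0.056 0.239]
```

View pics/z2.png

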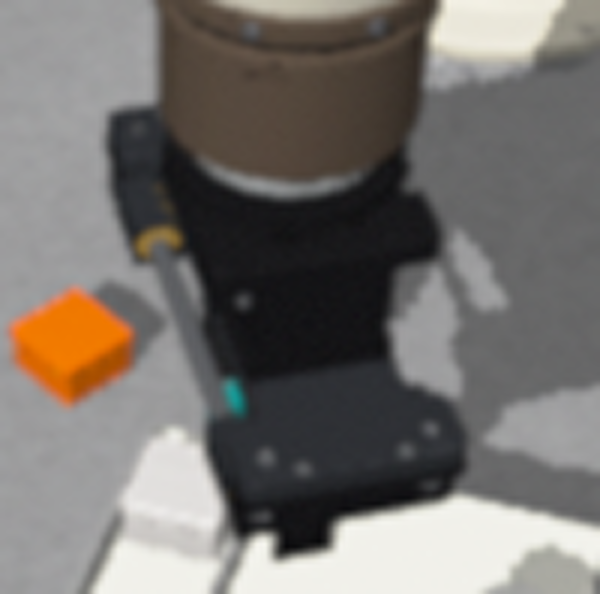

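The rod is the gripper's own guide at z 0.216, so it is harmless. The flap finger is where I computed it (0.537, 0.048). Descending behind the tin.

>>> {"api": "play_rows", "payload": {
  "rows": [0,0,-0.16,0,0,0,0,0,0,-0.32,0,0,0,0,0,0,-0.48,0,0,0,0,0,0,-0.48,0,0,0,0]
}}

```text
time_s: 4.7
tool_pos: [0.4916, 0.0204, 0.0967]
ee_rot: [180.0, -0.0, -147.9]
wrist_force: [-0.6, 0.1, 0.4]
opening: 0.087
```

Run:
```python
from cell import arm, snapshot
from h import *
s=snapshot("scene"); im=s["pixels"][...,::-1]; w=cloud(s)
cv2.imwrite("pics/s3.png",cv2.resize(im[120:270,220:380],None,fx=4,fy=4,interpolation=cv2.INTER_CUBIC))
s=arm.read_state(); print(s["tool_pos"],s["wrist_force"])
```

```text
[0.49217411 0.02049947 0.09732613] [ 0.42119367  0.01176343 -0.35774163]
```

View pics/s3.png

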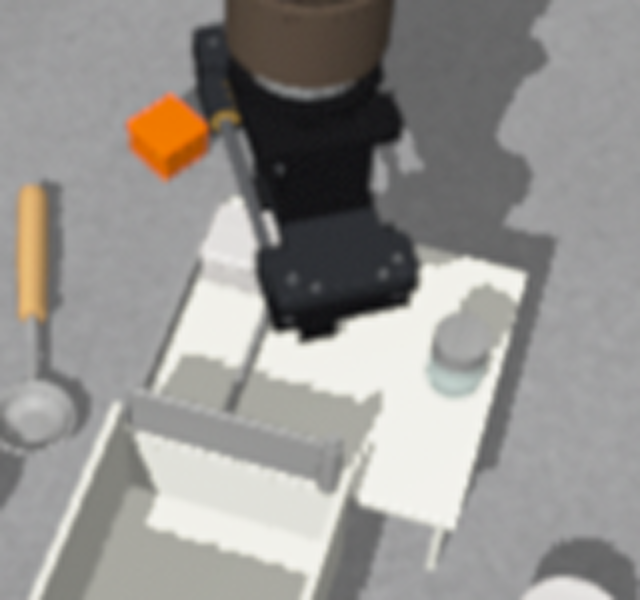

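The fingers are down with no contact force, and the tin is still in place at about (230,235) in the crop. Starting the push.

>>> {"api": "play_rows", "payload": {
  "rows": [0.1,0,0,0,0,0,0,0.2,0,0,0,0,0,0,0.3,0,0,0,0,0,0,0.4,0,0,0,0,0,0,0.5,0,0,0,0,0,0,0.6,0,0,0,0,0,0,0.6,0,0,0,0,0,0]
}}

```text
time_s: 5.62
tool_pos: [0.5527, 0.0204, 0.0964]
ee_rot: [-180.0, 0.0, -148.0]
wrist_force: [-0.2, 1.1, -0.2]
opening: 0.0874
```

```bash
cat > look.py <<'E'
import sys
from cell import arm, snapshot, outline_of
from h import *
s=snapshot("scene"); im=s["pixels"][...,::-1]; w=cloud(s)
cv2.imwrite(f"pics/{sys.argv[1]}.png",cv2.resize(im[140:320,200:380],None,fx=3.3,fy=3.3,interpolation=cv2.INTER_CUBIC))
for l in ("tin","flap_edge"):
    for t in outline_of(l,s)[:3]: print(l,round(t["score"],2),t["point"],np.nanmedian(w[t["mask"]],0).round(3))
s=arm.read_state(); print(s["time_s"],s["tool_pos"],s["wrist_force"])
E
python3 look.py s4
```

```text
tin 0.59 [198.4, 269.6] [ 0.558 -0.018  0.098]
tin 0.51 [150.1, 258.6] [ 0.378 -0.112  0.027]
flap_edge 0.9 [229.8, 280.0] [0.62  0.024 0.097]
5.775 [0.5514686  0.02033658 0.09640911] [ 0.44486024 -0.15825845 -0.34059593]
```

View pics/s4.png

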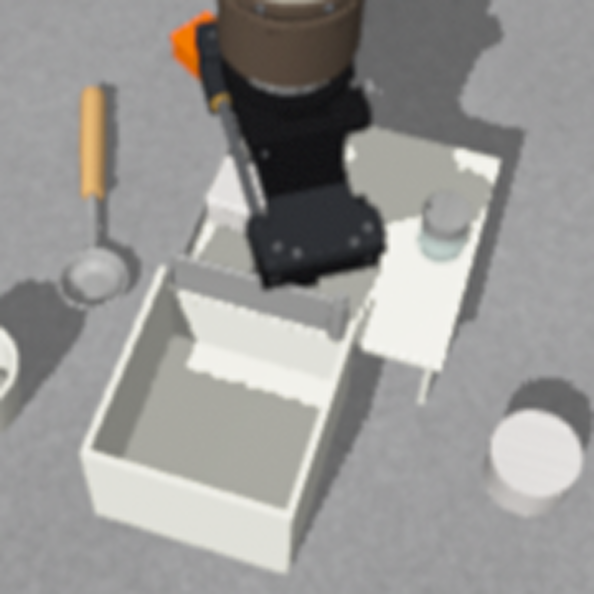

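The tin moved along the lane, its front now at about x 0.56, 57 mm before the sill. The flap is still shut with the flap finger just in front of it at about (295,285). Next stretch: open the flap with the tin still before the sill.

>>> {"api": "play_rows", "payload": {
  "rows": [0.1,0,0,0,0,0,0,0.2,0,0,0,0,0,0,0.3,0,0,0,0,0,0,0.4,0,0,0,0,0,0,0.5,0,0,0,0,0,0,0.55,0,0,0,0,0,0,0.55,0,0,0,0,0,0]
}}

```text
time_s: 6.65
tool_pos: [0.6073, 0.0201, 0.0964]
ee_rot: [-180.0, 0.0, -148.0]
wrist_force: [-0.5, -2.4, -0.4]
opening: 0.0872
```

```bash
python3 look.py s5
```

```text
tin 0.55 [218.1, 261.3] [ 0.612 -0.02   0.098]
flap_edge 0.86 [254.0, 275.1] [0.686 0.04  0.096]
flap_edge 0.43 [252.8, 283.7] [0.653 0.054 0.068]
flap_edge 0.24 [150.0, 179.5] [ 0.425 -0.304  0.017]
6.8 [0.60703377 0.02008682 0.09659261] [-0.36219315 -2.52718383 -1.10555516]
```

View pics/s5.png

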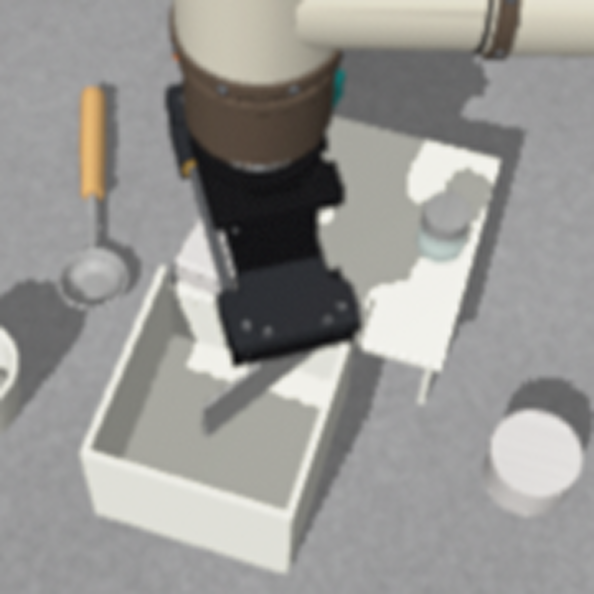

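The flap is held open by the finger, its plate running from about (345,340) to (208,425). The tin is at the sill, about (200,265), clear of the flap. Pushing it over.

>>> {"api": "play_rows", "payload": {
  "rows": [0.08,0,0,0,0,0,0,0.16,0,0,0,0,0,0,0.24,0,0,0,0,0,0,0.32,0,0,0,0,0,0,0.4,0,0,0,0,0,0,0.44,0,0,0,0,0,0,0.44,0,0,0,0,0,0,0.44,0,0,0,0,0,0]
}}

```text
time_s: 7.8
tool_pos: [0.6511, 0.0203, 0.0967]
ee_rot: [-180.0, 0.1, -148.0]
wrist_force: [-0.1, -1.7, 0.1]
opening: 0.0867
```

```bash
python3 look.py s6
```

```text
tin 0.61 [246.5, 255.2] [ 0.651 -0.025  0.043]
flap_edge 0.59 [268.9, 282.8] [0.698 0.06  0.099]
7.95 [0.65086486 0.0203479  0.09678362] [ 0.03804868 -1.82732692 -0.58350454]
```

View pics/s6.png

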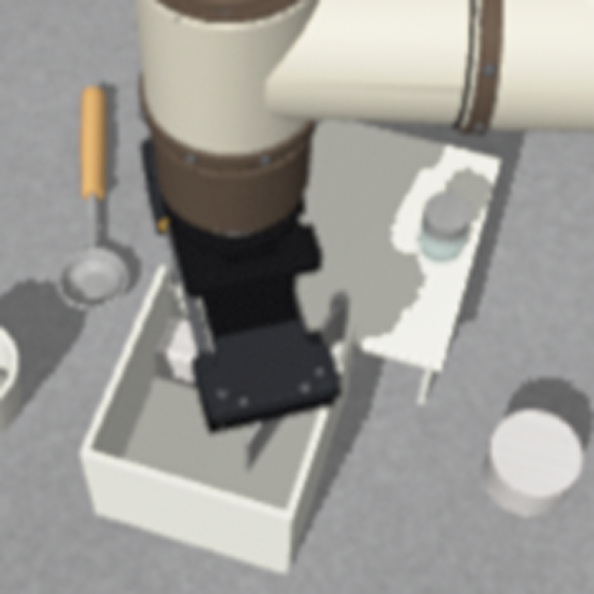

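The tin has dropped into the box, at about (182,355), with its top at z about 0.043, well below the flap's lower edge. Drawing back along the same line.

>>> {"api": "play_rows", "payload": {
  "rows": [-0.14,0,0,0,0,0,0,-0.28,0,0,0,0,0,0,-0.42,0,0,0,0,0,0,-0.56,0,0,0,0,0,0,-0.7,0,0,0,0,0,0,-0.84,0,0,0,0,0,0,-0.98,0,0,0,0,0,0,-1,0,0,0,0,0,0]
}}

```text
time_s: 8.95
tool_pos: [0.5499, 0.0206, 0.0968]
ee_rot: [180.0, 0.0, -147.9]
wrist_force: [0.6, -0.2, 0.1]
opening: 0.0871
```

>>> {"api": "play_rows", "payload": {
  "rows": [-0.14,0,0,0,0,0,0,-0.28,0,0,0,0,0,0,-0.4,0,0,0,0,0,0,-0.4,0,0.2,0,0,0,0,-0.4,0,0.5,0,0,0,0,-0.4,0,0.8,0,0,0,0,-0.4,0,1,0,0,0,0,-0.4,0,1,0,0,0,0]
}}

```text
time_s: 9.95
tool_pos: [0.5111, 0.0206, 0.198]
ee_rot: [-179.9, 0.2, -147.9]
wrist_force: [-0.3, -0.4, 0.0]
opening: 0.0871
```

>>> {"api": "play_rows", "payload": {
  "rows": [-0.2,0.1,0.2,0,0,0,0,-0.4,0.3,0.4,0,0,0,0,-0.5,0.6,0.4,0,0,0,0,-0.5,1,0.4,0,0,0,0,-0.5,1,0.4,0,0,0,0]
}}

```text
time_s: 10.58
tool_pos: [0.4599, 0.1219, 0.2352]
ee_rot: [180.0, -0.1, -147.8]
wrist_force: [0.1, -0.1, 0.3]
opening: 0.087
```

```bash
python3 look.py s7
python3 - <<'E'
from cell import snapshot,outline_of
from h import *
s=snapshot("top"); cv2.imwrite("pics/t7.png",s["pixels"][...,::-1])
w=cloud(snapshot("scene"));X,Y,Z=np.moveaxis(w,-1,0)
m=(X>.627)&(X<.745)&(Y>-.03)&(Y<.08)&(Z>.015)&(Z<.065); print(np.percentile(w[m],[2,50,98],axis=0).round(3))
m=(abs(Z-.113)<.008)&(X>.58)&(X<.75)&(Y>-.04)&(Y<.09); print("flap top",np.percentile(w[m],[2,50,98],axis=0).round(3))
E
```

```text
tin 0.68 [245.0, 257.9] [ 0.648 -0.015  0.043]
tin 0.6 [166.6, 293.6] [ 0.387 -0.003  0.029]
tin 0.52 [152.8, 263.1] [ 0.376 -0.096  0.028]
flap_edge 0.66 [149.0, 179.1] [ 0.421 -0.306  0.017]
flap_edge 0.59 [226.5, 281.0] [0.62  0.028 0.1  ]
flap_edge 0.42 [246.8, 255.8] [ 0.648 -0.015  0.043]
10.725 [0.4600181  0.11987664 0.23553457] [ 0.55843452 -0.72901908 -0.68355402]
[[ 0.629 -0.029  0.017]
 [ 0.648 -0.012  0.043]
 [ 0.655  0.003  0.048]]
flap top [[ 0.617 -0.03   0.106]
 [ 0.62   0.03   0.114]
 [ 0.625  0.084  0.119]]
```

View pics/s7.png

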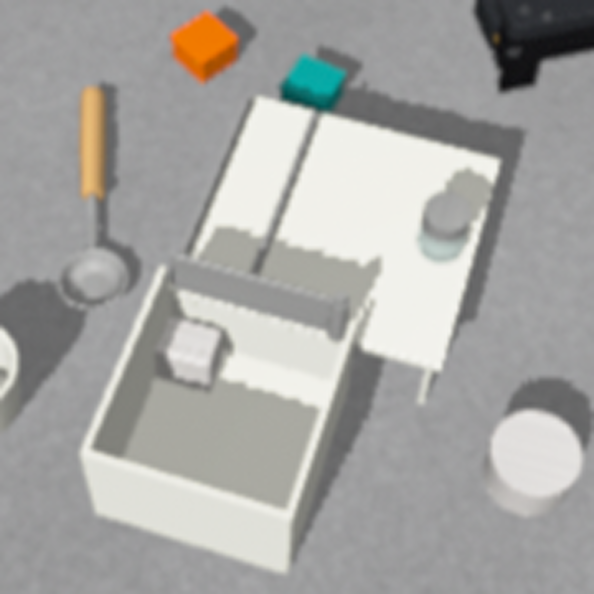

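View pics/t7.png

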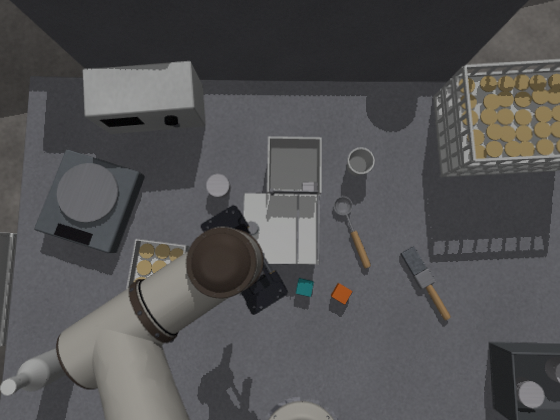

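The tin is in the box on edge at about (193,350) in the scene crop, near (0.648, -0.013), with its top at z about 0.046. The flap is shut at x 0.62, the jar and the other bystanders stand as before, and the arm is clear. Handing in.

```bash
python3 -c "
from cell import arm
print(arm.hand_in())"
```

```text
the job is handed in; nothing more can be done
None
```

The tin is in the collecting box, the flap is shut, and I handed the job in at about 10.9 s. No verdict comes back from the hand-in.

**What I did:** I turned the open gripper so one finger led by about 86 mm in the bay and the other trailed behind the tin in the lane. One straight push, with two short stops to look, opened the flap and held it while the tin went over the sill. Because the fingers cannot reach both at once from the start, the tin slid about 60 mm along the lane before the finger touched the flap. At that point the tin was still about 57 mm short of the flap. I then drew back along the same line and lifted clear.

**Last checks:**
- **Tin:** it lies in the box on its side, not upright, with its top at about 46 mm, well below the flap's lower edge at 74 mm.
- **Flap:** it measured shut, in line with the sill as at the start.
- **Forces:** the wrist force read under about 3 N at every check during the push.
- **Other things:** the jar, big tin, cup, scoop, brush and tray look unmoved in the pictures; I did not measure them again afterwards. The gripper was raised and touching nothing.

The flap-edge network gave its top score to a wrong spot by the brush in the last picture. I relied on its second hit and the depth readings, which agreed with each other.

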